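Open the eyepiece well and shut the other covers of the optics tray

ROBOT

A 7-joint arm with a two-finger parallel gripper is mounted at the origin on a cart in front of the work surface, level with it; the furniture and walls round the work are solid. World frame = base frame: x ahead of the robot, y to its left, z up, the work surface at z = 0. Lengths are in m, angles in rad, forces in N, time in s.
With the tool pointing down it reaches from about 0.425 to 1.025 m from the base axis. Payload 3.6 kg.
Tool frame: the origin (TCP) lies on the mounting face of the last link; the fingertips stand 173 mm ahead of it and the grasp point (between the pads) lies 155 mm ahead of it; z points along the fingers, y is the line along which they close (so a half turn about z gives the same grasp; the last joint's range is limited). The gripper opens to 85 mm and grips with 20 to 120 N. Pads are 22 mm wide; open, the fingers measure 114 mm over their backs; the gripper's body (76 mm by 85 mm) begins 54 mm behind the grasp point. The pads swing forward as they close: fully open they stand 13 mm farther back than shut.
Start: joints at [1.131, 0.591, 0.048, 1.609, -0.033, 0.943, -0.034], TCP at [0.246, -0.682, 0.405] pointing down, gripper open.
Joint ranges: [-2.69, 2.69], [-0.47, 2.24], [-1.27, 1.36], [0.19, 2.51], [-1.53, 4.68], [0.08, 2.07], [-3.09, 3.09]. Speed limits (rad/s): [2.57, 2.57, 3.14, 3.14, 3.14, 3.14, 3.14].

INTERFACE

Orientations are given as a rotation vector (axis times angle).
In Python, from plant import robot gives the robot as it stands.
- The arm moves only by the tool jog_arm, never from a script. Its argument "steps" is a list of rows, each a list of 3 entries, a list of its own where there are three numbers: the closure, from 0 (fully open) to 1 (shut), then the shift along the tool's x, y, z in mm, then the turn about the tool's z in rad. A call has 1 to 12 rows; each row shifts and turns the commanded pose from where the row before left it, along the tool's axes as they then stand; what a row does not reach is not made up. A row lasts 1/10 s, in which the tool goes at most 50 mm and 8.59 degrees, less where a joint would pass 70% of its speed; a pose out of reach is approached as far as the arm can. A call is refused whole if a number of a shift passes 50 or a number of a turn 0.15, either way. A call with a gripper value outside its range is refused whole. The fingers move at their own pace and stop on an object; "grip_force" is the grip in N (left out, the last holds). Time passes only in rows, so rows that do not move let the fingers close. It gives the time, the measured TCP pose, the force, the opening and the grip force at its end, in the units of the state.
- robot.get_state(): the state, without advancing time (a new reading comes with each control period).
- robot.camera(name): name is "side" or "top"; returns (picture, depth): 400x640x3 uint8, red, green, blue; 400x640 float32, m along the optical axis (not along the pixel's ray), 0 where there is no reading.
- robot.camera_model(name): a dict with "intrinsics" (3x3 intrinsics, pixels), "dist_coeffs" ([k1, k2, p1, p2, k3] as OpenCV has them; the pictures are not rectified), "rvec" (rotation vector, rad) and "tvec" (3), from world to camera coordinates, as OpenCV has them. Camera axes: x right, y down, z forward; pixel columns grow to the right and rows downward; lengths in m; the calibration is good to about 2 mm. A picture is of the moment at which its call begins. camera_model takes no time and is no camera call.
- robot.sign_off(): hands the job in; it is judged then, once.
The state is a dict: "time": time; "joint_pos": joint angles; "joint_vel": joint speeds; "joint_torque": joint torques, N m; "eef_pos": TCP position; "orientation": TCP orientation; "wrist_force": force on the tool from outside, world axes, zero at the start; "ft_torque": the same for the moment, N m; "opening": finger opening in m; "gripper_force": force on a finger pad.
Only numpy, scipy, OpenCV 4.12 (cv2) and the standard library are available. Lean on these libraries where they do the work, as an engineer would, in place of code of your own. Each camera call takes 0.05 s, during which the arm holds its last target. There are 200 camera calls.

TASK

I need the spare eyepiece next: in the optics tray, push the sliding cover of the well that holds the eyepiece fully open, and push the other two covers fully shut to keep the dust out. Only push the covers by their ridges with the fingertips, never pinch them, and leave the optics standing where they are and the things round the tray alone.

Things in the scene. Friction and masses are not known exactly. Their poses are not given: they have to be found in the camera images.
- tray: grey metal optics tray, 180 x 190 mm, fixed; origin under its centre on the bench, z up. Three parallel lanes along its x axis, 62 mm apart: 'left' at tray y = +62 mm, 'middle' 0, 'right' -62 mm. Open wells in the -x half (about towards the robot), closed rear part in the +x half. Walls between lanes end at z = 67 mm, the front wall at 58 mm
- cover_left (a joint): slide of the left cover, m: 0 = shut (end stop), 0.080 = fully open (end stop), along tray +x; 2 N friction, stays where left. Aluminium plate 84 x 54 mm, upper face z = 62 mm, centre at tray x = -41 mm + value, cannot lift off. A black ridge across it, 46 mm wide (y), 12 mm thick (x), centre at tray x = -69 mm + value, top z = 76 mm, thin rib on it to z = 79 mm
- cover_left_near (a point): point on the upright face of the left cover's ridge that looks along tray -x, mid-width, at z = 67 mm. Pushing on it along tray +x opens the cover
- cover_left_far (a point): point on the upright face of the left cover's ridge that looks along tray +x, mid-width, at z = 67 mm. Pushing on it along tray -x shuts the cover
- well_left (a point): point on the floor of the left well, z = 5 mm, near its middle (tray x = -58 mm); the well is 57 mm wide and 84 mm long (tray x = -85 to +1 mm)
- cover_middle (a joint): slide of the middle cover, m: 0 = shut (end stop), 0.080 = fully open (end stop), along tray +x; 2 N friction, stays where left. Aluminium plate 84 x 54 mm, upper face z = 62 mm, centre at tray x = -41 mm + value, cannot lift off. A black ridge across it, 46 mm wide (y), 12 mm thick (x), centre at tray x = -69 mm + value, top z = 76 mm, thin rib on it to z = 79 mm
- cover_middle_near (a point): point on the upright face of the middle cover's ridge that looks along tray -x, mid-width, at z = 67 mm. Pushing on it along tray +x opens the cover
- cover_middle_far (a point): point on the upright face of the middle cover's ridge that looks along tray +x, mid-width, at z = 67 mm. Pushing on it along tray -x shuts the cover
- well_middle (a point): point on the floor of the middle well, z = 5 mm, near its middle (tray x = -58 mm); the well is 57 mm wide and 84 mm long (tray x = -85 to +1 mm)
- cover_right (a joint): slide of the right cover, m: 0 = shut (end stop), 0.080 = fully open (end stop), along tray +x; 2 N friction, stays where left. Aluminium plate 84 x 54 mm, upper face z = 62 mm, centre at tray x = -41 mm + value, cannot lift off. A black ridge across it, 46 mm wide (y), 12 mm thick (x), centre at tray x = -69 mm + value, top z = 76 mm, thin rib on it to z = 79 mm
- cover_right_near (a point): point on the upright face of the right cover's ridge that looks along tray -x, mid-width, at z = 67 mm. Pushing on it along tray +x opens the cover
- cover_right_far (a point): point on the upright face of the right cover's ridge that looks along tray +x, mid-width, at z = 67 mm. Pushing on it along tray -x shuts the cover
- well_right (a point): point on the floor of the right well, z = 5 mm, near its middle (tray x = -58 mm); the well is 57 mm wide and 84 mm long (tray x = -85 to +1 mm)
- eyepiece: spare microscope eyepiece, black, 31 mm diameter, 43 mm high, wide head on a narrower barrel with a pale ring near its foot; stands upright and loose in one of the wells; origin at the centre of its underside
- loupe: black loupe, a short open ring 34 mm diameter, 21 mm high; stands upright and loose in one of the wells; origin at the centre of its underside
- can: dark lens can, plain closed cylinder 39 mm diameter, 52 mm high, with a slightly lighter lid; stands upright and loose in one of the wells; origin at the centre of its underside
- tweezers: steel tweezers, 128 mm long, lying beside the tray; bystander, origin at the centre of its underside
- marker: black and white marker pen, 124 mm long, lying beside the tray; bystander, origin at the centre of its underside
- tape: roll of green tape, 84 mm diameter, 24 mm high; bystander, origin at the centre of its underside
- tin: round screw tin, 64 mm diameter, 28 mm high; bystander, origin at the centre of its underside
- bottle: small white bottle with blue cap, 48 mm diameter, 135 mm high; bystander, origin at the centre of its underside
- fuses: pale small box, 34 x 58 x 18 mm; bystander, origin at the centre of its underside
- driver: screwdriver with blue handle, 176 mm long; bystander, origin at the centre of its underside

How it is judged:
At the end, for the whole second after the job is handed in: The cover of the eyepiece's well is within 5 mm of its open stop, the two covers over the loupe and the lens can are within 5 mm of shut, all covers are at rest, and each optic stands upright (within 0.2 rad), within 30 mm of its well's marked point (((horizontal distance between eyepiece and well_left below 0.03 m and value of joint cover_left above 0.075 m) or (horizontal distance between any of loupe, can and well_left below 0.03 m and value of joint cover_left below 0.005 m)) and velocity of joint cover_left between -0.01 and 0.01 m/s and ((horizontal distance between eyepiece and well_middle below 0.03 m and value of joint cover_middle above 0.075 m) or (horizontal distance between any of loupe, can and well_middle below 0.03 m and value of joint cover_middle below 0.005 m)) and velocity of joint cover_middle between -0.01 and 0.01 m/s and ((horizontal distance between eyepiece and well_right below 0.03 m and value of joint cover_right above 0.075 m) or (horizontal distance between any of loupe, can and well_right below 0.03 m and value of joint cover_right below 0.005 m)) and velocity of joint cover_right between -0.01 and 0.01 m/s and angle between each of eyepiece, loupe, can's own z axis and vertical below 0.2 rad); the robot touches nothing.
It fails at once if a ridge is pinched: both of its faces are squeezed by the fingers at once ((contact force between the fingers and cover_left_c2 above 3 N and contact force between the fingers and cover_left_c3 above 3 N) or (contact force between the fingers and cover_middle_c2 above 3 N and contact force between the fingers and cover_middle_c3 above 3 N) or (contact force between the fingers and cover_right_c2 above 3 N and contact force between the fingers and cover_right_c3 above 3 N)).
It fails at once if an optic is tipped over, lifted or carried (height (world z) of any of eyepiece, loupe, can above 0.02 m or distance of any of eyepiece, loupe, can from where it was at the start of the episode above 0.025 m or angle between any of eyepiece, loupe, can's own z axis and vertical above 0.5 rad).
It fails at once if one of the things lying round the tray is shifted or lifted by more than 20 mm (distance of any of tweezers, marker, tape, tin, bottle, fuses, driver from where it was at the start of the episode above 0.02 m).
It also fails if it takes over 48 s, if anything falls off the work surface, if the arm or the gripper's body presses on something with over 40 N, if the wrist force passes 120 N, or if a joint passes its speed limit or range.

## Working session

There is one attempt and no reset: what is moved stays moved. The work goes in short steps, Python scripts to look and compute and a tool call to move; the robot and the scene stay as the last step left them, time stands still between calls to the robot, and variables do not carry over. Pictures are saved under pics/ and viewed, at most 10 in all, crops included, and the job is handed in when it is done.

Besides the shell and the picture viewer there is one more tool, called by a JSON object that holds its "method" and its "body", one argument or row to a line. jog_arm: Moves the arm, as the interface text tells. Its arguments: {"type":"object","properties":{"steps":{"type":"array","items":{"type":"array"}},"grip_force":{"type":"number"}},"required":["steps"]}

```bash
mkdir -p pics
cat > h.py <<'E'
import numpy as np, cv2
from plant import robot
def look(n):
    p,d=robot.camera(n); np.savez(''+n+'.npz',p=p,d=d); return p,d
def world(n,u,v,z=None,d=None):
    m=robot.camera_model(n);K=np.array(m['intrinsics'],float);R=cv2.Rodrigues(np.array(m['rvec'],float))[0];t=np.array(m['tvec'],float).ravel()
    q=cv2.undistortPoints(np.array([[[u,v]]],float),K,np.array(m['dist_coeffs'],float))[0,0]
    r=R.T@np.array([q[0],q[1],1]);c=-R.T@t
    return c+r*((z-c[2])/r[2] if d is None else d)
E
python3 - <<'E'
from h import *
for n in('top','side'):
    p,d=look(n); cv2.imwrite(f'pics/{n}0.png',p[:,:,::-1]); m=robot.camera_model(n); print(n, world(n,320,200,d=0),world(n,320,200,z=0))
s=robot.get_state();print(s['time'],s['eef_pos'],s['orientation'],s['opening'])
E
```

```text
top [0.36151028 0.10782175 1.10120365] [0.52676143 0.09976705 0.        ]
side [0.36868584 1.38264773 1.03473239] [ 0.58095015 -0.02746782  0.        ]
0.1 [ 0.24631118 -0.68144974  0.4036732 ] [-3.09253660e+00 -5.41785136e-01  7.12059138e-04] 0.08536332276133742
```

View pics/top0.png

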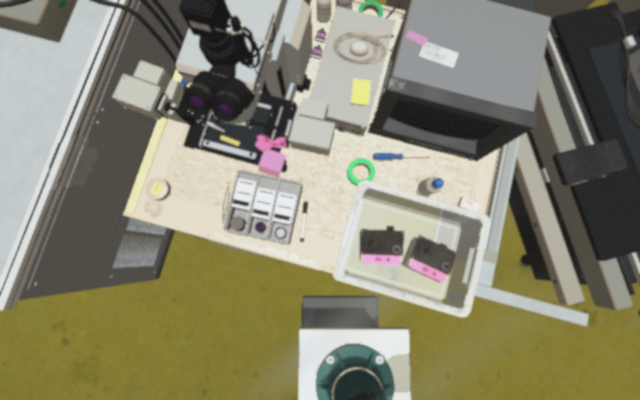

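View pics/side0.png

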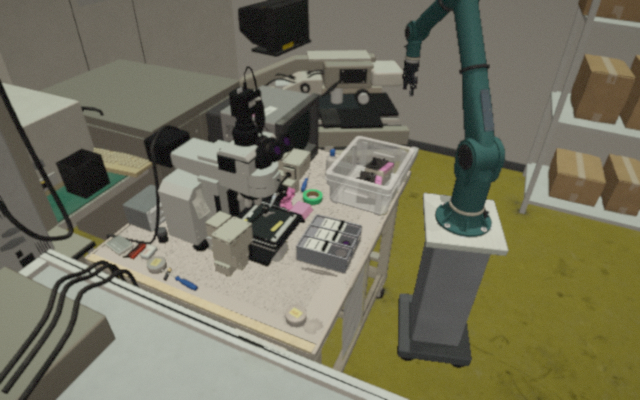

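The top picture shows the tray at about (263,210), with wells near row 227. The side picture shows it at about (330,243). I'll enlarge both.

Run:
```python
from h import *
p=np.load('top.npz')['p'][160:255,210:325,::-1];p=cv2.resize(p,None,fx=6,fy=6,interpolation=cv2.INTER_CUBIC)
cv2.imwrite('pics/t1.png',p)
p=np.load('side.npz')['p'][205:280,285:375,::-1];p=cv2.resize(p,None,fx=7,fy=7,interpolation=cv2.INTER_CUBIC)
cv2.imwrite('pics/s1.png',p)
```

```text
(no output)
```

View pics/t1.png

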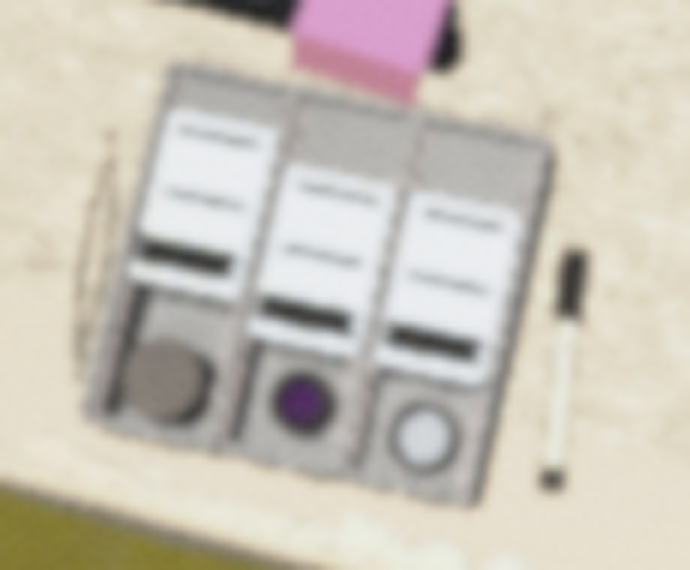

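View pics/s1.png

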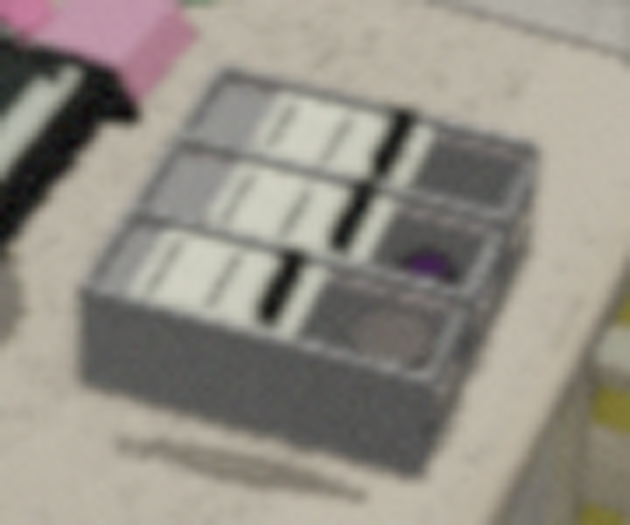

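The left well holds the can (closed lid, crop 167,382). The middle one holds the eyepiece (purple lens, 303,403), and it looks tall in the side view too. The right one holds the loupe (open ring, 425,437). All three covers are half open, with ridges at (185,256), (306,314) and (432,342). Next I'll fit the tray pose.

```bash
cat >> h.py <<'E'
def pr(n,P):
    m=robot.camera_model(n);return cv2.projectPoints(np.array(P,float).reshape(-1,3),np.array(m['rvec'],float),np.array(m['tvec'],float),np.array(m['intrinsics'],float),np.array(m['dist_coeffs'],float))[0].reshape(-1,2)
def T(x,pt):
    c,s=np.cos(x[2]),np.sin(x[2]);p=np.array(pt,float);return np.c_[x[0]+c*p[:,0]-s*p[:,1],x[1]+s*p[:,0]+c*p[:,1],p[:,2]]
E
cat > fit.py <<'E'
from h import *
from scipy.optimize import least_squares
def pts(x):
    L=[(.09,.095,.067),(.09,-.095,.067),(-.09,.095,.067),(-.09,-.095,.067)]
    for i,y in enumerate((.062,0,-.062)):
        for s in(.023,-.023):L.append((-.069+x[3+i],y+s,.0775))
    return T(x,L)
t=(np.array([(172,66),(552,148),(88,412),(478,500),(138,247),(231,265),(260,304),(351,325),(387,333),(477,352)])+.5)/6-.5+[210,160]
s=(np.array([(225,72),(80,290)  ,(405,112),(383,168),(365,187),(345,243),(293,255),(268,318)])+.5)/7-.5+[285,205]
si=[1,0,9,8,7,6,5,4]
def f(x,w=1):
    P=pts(x);return np.r_[(pr('top',P)-t).ravel(),w*(pr('side',P[si])-s)[1 - 1:].ravel()]
f2=lambda x:(pr('top',pts(x))-t).ravel()
for g in(f2,f):
    r=least_squares(g,[.55,.2,0,.04,.04,.04],loss='soft_l1');print(r.x.round(4));print(g(r.x).reshape(-1,2).round(1).tolist())
d=np.load('top.npz')['d']
for u,v in((253,186),(251,204)):print(world('top',u,v,d=d[v,u]))
E
python3 fit.py
```

```text
[ 0.4993  0.2637 -0.1996  0.0644  0.049   0.0483]
[[-0.3, -1.6], [0.3, -2.2], [-1.4, 1.5], [-0.8, 0.6], [0.1, -0.1], [0.4, 0.2], [-0.2, 0.1], [0.5, -0.1], [-0.0, -0.0], [0.9, 0.2]]
[ 0.4981  0.265  -0.1999  0.0659  0.0502  0.0498]
[[-0.7, -1.2], [-0.1, -1.7], [-1.9, 1.9], [-1.3, 1.0], [-0.2, -0.2], [0.1, 0.1], [-0.6, 0.2], [0.1, -0.0], [-0.4, -0.1], [0.6, 0.1], [-0.6, -1.0], [-0.0, -0.3], [0.7, -0.5], [-0.2, -1.0], [0.8, -1.0], [-0.6, -1.0], [0.9, -1.0], [-0.2, -1.5]]
[0.55749713 0.29480546 0.06067326]
[0.50465458 0.2986412  0.06142035]
```

Run:
```python
from h import *
H={}
for n in('top','side'):
    d=np.load(n+'.npz')['d'];m=robot.camera_model(n)
    K=np.array(m['intrinsics'],float);R=cv2.Rodrigues(np.array(m['rvec'],float))[0];t=np.array(m['tvec'],float).ravel()
    v,u=np.nonzero(d>0);q=cv2.undistortPoints(np.c_[u,v].astype(float)[:,None],K,np.array(m['dist_coeffs'],float))[:,0]
    P=(np.c_[q,np.ones(len(q))]*d[v,u][:,None]-t)@R
    for a in P:
        if .2<a[0]<1 and -.8<a[1]<.6 and a[2]<.6:
            k=(int(a[0]//.05),int(a[1]//.05));H[k]=max(H.get(k,-1),a[2])
print('y   ',[round(j*.05,2) for j in range(11,-17,-1)])
for i in range(17,3,-1):print(round(i*.05,2),' '.join('%3d'%(H[i,j]*100) if (i,j) in H else '  .' for j in range(11,-17,-1)))
```

```text
y    [0.55, 0.5, 0.45, 0.4, 0.35, 0.3, 0.25, 0.2, 0.15, 0.1, 0.05, 0.0, -0.05, -0.1, -0.15, -0.2, -0.25, -0.3, -0.35, -0.4, -0.45, -0.5, -0.55, -0.6, -0.65, -0.7, -0.75, -0.8]
0.85   0   2   0   0  30  37  37  37  30  26  10  11  11  32  32  31  31  32  32  31  31   .   .   .   0   2   4   5
0.8   0  29  29  19  43  43  42  40  29  10  10  11  11  31  32  32  32  32  32  32  31   .   .   .   0   0   4   4
0.75  29  29  29  13  43  59  59  51  19   .  10  11  32  32  32  32  32  32  32  32  32   .   .  -9   0   0   4   4
0.7  29  29  28  25  43  58  59  59  28  29  29  10  32  32  32  32  32  32  32  32  31   .  -9  -9   0   0   6   7
0.65   0  28  12  25  45  45  45  43  29  29  29   0   2   2   2  32  32  32  32  32   0   0  -9   6   7   7   7   7
0.6   0   0   0  15  43  45  45  19  28  29  29   2   3   3   0   1   1   0   3  32   0   0  -9   7   8   7   7   8
0.55   3   0   0   0   6   7  15  15  10   0   0  12  15   3   0   9  13   0   0   0   0  -9  -9   .   7   7   7   5
0.5   3   0   0   0   7   8   7   7   7   1   0  15  15  15  15  15  15   0   2   2   0  -9  -9   . -11   4   5   4
0.45   0   0   0   0   7   8   8   8   8   1   0  15  15   1   1  15  15  15  15   2   0  -9  -9   . -12   5   4   4
0.4   0   0   0   0   7   7   7   7   7   1   0  15  12  10  10  10   9   1  15   . -10  -9 -10   . -12   4   5   4
0.35 -75 -75 -15   0   0   0   0   6   7   0  15  15  13  10  11  13  10  14  15   .  -9  -9   .   .   . -12   5   4
0.3 -75 -74 -75 -75 -74 -74 -74   0   0   0  15  15  15   9  10  10  10  15  15 -75  -9  -9 -76 -74 -74 -12   3   0
0.25 -74 -74 -75 -74 -74 -74 -74 -74 -74 -75  14  15  15  15  15  15   9  15  15   .  -9  -9   .  59  59  59  54   0
0.2 -75 -74 -74 -74 -74 -74 -74 -74 -74 -74 -74 -74 -74 -74  15  15  15  15   1 -74  -9  -9  59  59  56  52 -12   0
```

Run:
```python
from h import *
A=[]
for n in('top','side'):
    d=np.load(n+'.npz')['d'];m=robot.camera_model(n)
    K=np.array(m['intrinsics'],float);R=cv2.Rodrigues(np.array(m['rvec'],float))[0];t=np.array(m['tvec'],float).ravel()
    v,u=np.nonzero(d>0);q=cv2.undistortPoints(np.c_[u,v].astype(float)[:,None],K,np.array(m['dist_coeffs'],float))[:,0]
    A.append((np.c_[q,np.ones(len(q))]*d[v,u][:,None]-t)@R)
P=np.vstack(A)
for j in range(8,24,1):
    y=j*.02;b=P[(P[:,1]>=y)&(P[:,1]<y+.02)&(P[:,0]>.3)&(P[:,0]<.9)]
    g=lambda a,c:[round(float(x),3) for x in np.sort(b[(b[:,2]>a)&(b[:,2]<c),0])[:3]]
    print(round(y,2),g(.10,.2),g(.2,.35),g(.35,.7))
x=[.4985,.2645,-.2,.065,.0495,.049]
for nm,p in(('Lfar',(.015,.062)),('Lend',(-.052,.062)),('Rfar',(.000,-.062)),('Rend',(-.052,-.062)),('Mnear',(-.04,0)),('Mend',(-.006,0))):print(nm,T(x,[(*p,0)])[0].round(4))
s=robot.get_state()['orientation'];print(cv2.Rodrigues(np.array(s,float))[0].round(3))
```

```text
0.16 [0.65, 0.651, 0.651] [0.62, 0.62, 0.62] []
0.18 [0.596, 0.598, 0.6] [0.624, 0.638, 0.639] []
0.2 [0.569, 0.569, 0.57] [0.661, 0.661, 0.662] [0.71, 0.729, 0.729]
0.22 [0.571, 0.571, 0.571] [0.666, 0.667, 0.667] [0.68, 0.683, 0.683]
0.24 [0.578, 0.579, 0.579] [0.67, 0.671, 0.671] [0.636, 0.636, 0.636]
0.26 [0.585, 0.585, 0.586] [0.672, 0.672, 0.672] [0.619, 0.619, 0.62]
0.28 [0.608, 0.608, 0.608] [0.658, 0.663, 0.665] [0.619, 0.62, 0.62]
0.3 [0.612, 0.612, 0.613] [0.657, 0.658, 0.658] [0.625, 0.626, 0.626]
0.32 [0.618, 0.619, 0.619] [0.652, 0.653, 0.654] [0.635, 0.635, 0.635]
0.34 [0.624, 0.624, 0.624] [0.666, 0.666, 0.667] [0.635, 0.636, 0.636]
0.36 [0.629, 0.629, 0.629] [0.674, 0.674, 0.675] [0.641, 0.642, 0.642]
0.38 [0.634, 0.634, 0.635] [0.678, 0.679, 0.679] [0.722, 0.723, 0.724]
0.4 [0.639, 0.64, 0.64] [0.685, 0.685, 0.685] []
0.42 [0.645, 0.645, 0.646] [0.694, 0.696, 0.696] []
0.44 [0.65, 0.652, 0.653] [0.702, 0.702, 0.702] []
0.46 [0.656, 0.657, 0.657] [0.71, 0.71, 0.711] []
Lfar [0.5255 0.3223 0.    ]
Lend [0.4599 0.3356 0.    ]
Rfar [0.4862 0.2037 0.    ]
Rend [0.4352 0.2141 0.    ]
Mnear [0.4593 0.2724 0.    ]
Mend [0.4926 0.2657 0.    ]
[[ 0.94   0.34  -0.001]
 [ 0.34  -0.94   0.002]
 [-0.    -0.002 -1.   ]]
```

{"method": "jog_arm", "body": {
  "steps": [
    [1,[30,-32,0],0],
    [1,[30,-32,0],0],
    [1,[30,-32,0],0],
    [1,[30,-32,0],0],
    [1,[30,-32,0],0],
    [1,[30,-32,0],0],
    [1,[30,-32,0],0],
    [1,[30,-32,0],0],
    [1,[30,-32,0],0],
    [1,[30,-32,0],0],
    [1,[30,-32,0],0],
    [1,[0,0,0],0]
  ],
  "grip_force": 20
}}

```text
time: 1.3
eef_pos: [0.4397, -0.2323, 0.4045]
orientation: [-3.088, -0.559, -0.002]
wrist_force: [0.3, 0.2, -0.3]
opening: -0.0
gripper_force: 0.0
```

{"method": "jog_arm", "body": {
  "steps": [
    [1,[0,0,0],0.14],
    [1,[0,0,0],0.14],
    [1,[0,0,0],0.14],
    [1,[0,0,0],0.14],
    [1,[-5,-45,0],0],
    [1,[-5,-45,0],0],
    [1,[-5,-45,0],0],
    [1,[-5,-45,0],0],
    [1,[-5,-45,0],0],
    [1,[-5,-45,0],0],
    [1,[-5,-45,0],0],
    [1,[0,0,0],0]
  ]
}}

```text
time: 2.5
eef_pos: [0.4702, 0.0829, 0.4049]
orientation: [-3.122, 0.317, -0.002]
wrist_force: [0.4, -0.5, -0.5]
opening: -0.0001
gripper_force: 0.0
```

```bash
cat > g.py <<'E'
from h import *
import sys
X=[.4985,.2645,-.2]
s=robot.get_state();R=cv2.Rodrigues(np.array(s['orientation'],float))[0];p=np.array(s['eef_pos'])
for nm,q,z in(('Lfar',(.017,.062),.30),('Rfar',(.002,-.062),.30),('Mnear',(-.042,0),.30)):
    print(nm,(R.T@(T(X,[(*q,z)])[0]-p)*1000).round(1))
c,sn=np.cos(.2),np.sin(.2);e=p-[*X[:2],0]
print('tray xy tcp',(c*e[0]-sn*e[1]).round(4),(sn*e[0]+c*e[1]).round(4),p.round(4),'yaw',np.arctan2(R[1,0],R[0,0]).round(3),s['time'],s['wrist_force'])
E
python3 g.py
```

```text
Lfar [   8.  -245.2  105.8]
Rfar [  -6.7 -121.2  105.3]
Mnear [ -50.9 -183.   105.5]
tray xy tcp 0.0083 -0.1836 [0.4702 0.0829 0.4049] yaw -0.202 2.5 [ 0.408328   -0.46023639 -0.53795934]
```

{"method": "jog_arm", "body": {
  "steps": [
    [1,[0,-40,0],0],
    [1,[0,-40,20],0],
    [1,[0,-41,25],0],
    [1,[0,0,40],0],
    [1,[0,0,30],0],
    [1,[0,0,20],0],
    [1,[0,0,10],0],
    [1,[0,0,0],0]
  ]
}}

```text
time: 3.3
eef_pos: [0.495, 0.1938, 0.2585]
orientation: [3.122, -0.336, -0.004]
wrist_force: [-0.7, 0.1, 0.4]
opening: -0.0001
gripper_force: 0.0
```

```bash
python3 g.py
python3 - <<'E'
from h import *
p,d=look('top');a=cv2.resize(p[150:255,210:325,::-1],None,fx=4,fy=4,interpolation=cv2.INTER_CUBIC)
p,d=look('side');b=cv2.resize(p[195:280,280:380,::-1],None,fx=5,fy=5,interpolation=cv2.INTER_CUBIC)[:420,:340]
b=cv2.resize(p[200:284,285:370,::-1],None,fx=5,fy=5,interpolation=cv2.INTER_CUBIC)[:420,:340+0]
cv2.imwrite('pics/c1.png',np.hstack([a[:420],b]))
E
```

```text
Lfar [   4.4 -131.9  -41.8]
Rfar [ -8.9  -7.7 -41.5]
Mnear [-53.7 -69.1 -41.6]
tray xy tcp 0.0107 -0.07 [0.495  0.1938 0.2585] yaw -0.214 3.3 [-0.65929293  0.0951932   0.36762258]
```

View pics/c1.png

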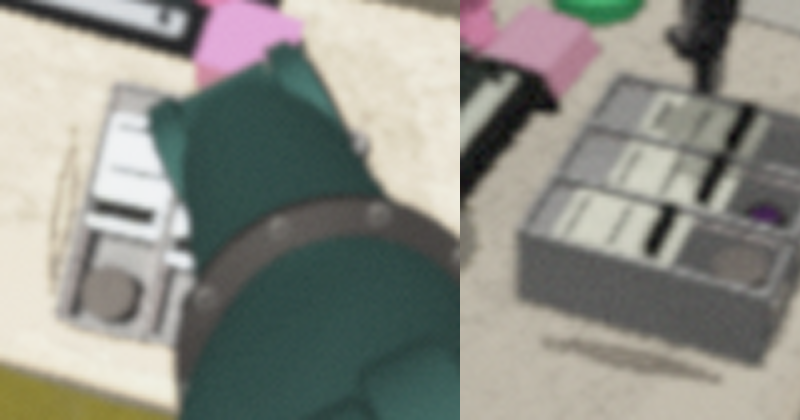

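The side view shows the fist (about 707,85) just beyond the right ridge (740,125) and clear of it. Descend and push.

{"method": "jog_arm", "body": {
  "steps": [
    [1,[0,-8,8],0],
    [1,[0,0,10],-0.014],
    [1,[0,0,0],0],
    [1,[-6,0,0],0],
    [1,[-6,0,0],0],
    [1,[-6,0,0],0],
    [1,[-6,0,0],0],
    [1,[-6,0,0],0],
    [1,[0,0,0],0]
  ]
}}

```text
time: 4.3
eef_pos: [0.4664, 0.209, 0.2418]
orientation: [3.126, -0.311, -0.002]
wrist_force: [0.2, 0.2, 0.1]
opening: -0.0002
gripper_force: 0.0
```

```bash
python3 g.py
```

```text
Lfar [  37.6 -122.7  -58.2]
Rfar [ 22.4   1.2 -58.2]
Mnear [-21.5 -60.8 -58.2]
tray xy tcp -0.0205 -0.0608 [0.4664 0.209  0.2418] yaw -0.198 4.3 [0.24400003 0.21719584 0.06270249]
```

{"method": "jog_arm", "body": {
  "steps": [
    [1,[-6,0,0],0],
    [1,[-6,0,0],0]
  ]
}}

```text
time: 4.5
eef_pos: [0.4558, 0.2111, 0.2419]
orientation: [-3.125, 0.313, -0.002]
wrist_force: [1.4, 0.1, 1.3]
opening: 0.0001
gripper_force: 1.1
```

```bash
python3 g.py
python3 - <<'E'
from h import *
p,d=look('side');b=cv2.resize(p[200:275,295:375,::-1],None,fx=7,fy=7,interpolation=cv2.INTER_CUBIC)
cv2.imwrite('pics/c2.png',b)
E
```

```text
Lfar [  48.4 -122.9  -58. ]
Rfar [ 33.3   1.1 -58.1]
Mnear [-10.7 -60.9 -58.1]
tray xy tcp -0.0313 -0.0609 [0.4558 0.2111 0.2419] yaw -0.2 4.5 [1.39933571 0.07473333 1.34438123]
```

View pics/c2.png

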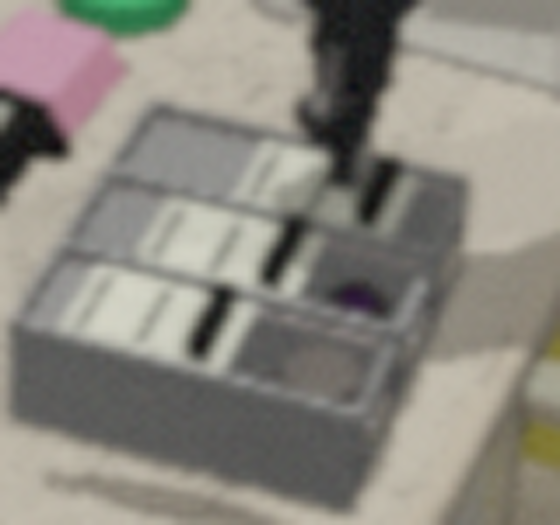

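The right ridge (380,192) is moving towards shut ahead of the fist. Carry on to the stop.

{"method": "jog_arm", "body": {
  "steps": [
    [1,[-6,0,0],0],
    [1,[-6,0,0],0],
    [1,[-6,0,0],0],
    [1,[-4,0,0],0],
    [1,[-3,0,0],0],
    [1,[0,0,0],0]
  ]
}}

```text
time: 5.15
eef_pos: [0.4349, 0.215, 0.242]
orientation: [-3.123, 0.317, -0.015]
wrist_force: [11.5, -4.8, -6.5]
opening: 0.0003
gripper_force: 5.9
```

```bash
python3 g.py
```

```text
Lfar [  69.7 -123.5  -56.9]
Rfar [ 55.    0.5 -57.5]
Mnear [ 10.9 -61.4 -57.7]
tray xy tcp -0.0525 -0.0612 [0.4349 0.215  0.242 ] yaw -0.202 5.15 [11.49865152 -4.82878733 -6.51623194]
```

{"method": "jog_arm", "body": {
  "steps": [
    [1,[-3,0,0],0],
    [1,[0,0,0],0],
    [1,[15,0,0],0],
    [1,[5,0,-20],0],
    [1,[10,0,-18],0],
    [1,[15,-40,0],0],
    [1,[15,-40,0],0],
    [1,[15,-40,0],0],
    [1,[7,-4,0],0],
    [1,[0,0,0],0]
  ]
}}

```text
time: 6.15
eef_pos: [0.5328, 0.3233, 0.2791]
orientation: [3.126, -0.309, -0.003]
wrist_force: [-0.6, -0.4, 0.4]
opening: -0.0002
gripper_force: 0.0
```

```bash
python3 g.py
```

```text
Lfar [ -5.    2.4 -20.9]
Rfar [-20.4 126.4 -20.8]
Mnear [-64.2  64.2 -20.8]
tray xy tcp 0.022 0.0644 [0.5328 0.3233 0.2791] yaw -0.197 6.15 [-0.61055001 -0.41398527  0.42095093]
```

{"method": "jog_arm", "body": {
  "steps": [
    [1,[0,2,20],0],
    [1,[0,0,13],0],
    [1,[0,0,4],0],
    [1,[0,0,0],0],
    [1,[-6,0,0],0],
    [1,[-6,0,0],0],
    [1,[-6,0,0],0],
    [1,[-6,0,0],0],
    [1,[-6,0,0],0],
    [1,[-6,0,0],0]
  ]
}}

```text
time: 7.15
eef_pos: [0.4972, 0.3272, 0.2431]
orientation: [-3.126, 0.312, -0.001]
wrist_force: [1.7, -1.4, 1.8]
opening: -0.0002
gripper_force: 1.1
```

```bash
python3 g.py
```

```text
Lfar [ 30.7  -0.8 -56.8]
Rfar [ 15.6 123.2 -56.9]
Mnear [-28.3  61.1 -56.9]
tray xy tcp -0.0137 0.0612 [0.4972 0.3272 0.2431] yaw -0.199 7.15 [ 1.74099459 -1.43057627  1.76432285]
```

{"method": "jog_arm", "body": {
  "steps": [
    [1,[-6,0,0],0],
    [1,[-6,0,0],0],
    [1,[-6,0,0],0],
    [1,[-6,0,0],0],
    [1,[-6,0,0],0],
    [1,[-6,0,0],0],
    [1,[-5,0,0],0],
    [1,[-4,0,0],0],
    [1,[0,0,0],0]
  ]
}}

```text
time: 8.05
eef_pos: [0.4589, 0.3344, 0.2431]
orientation: [-3.121, 0.318, -0.02]
wrist_force: [14.8, -3.2, -6.8]
opening: -0.0001
gripper_force: 7.4
```

```bash
python3 g.py
```

```text
Lfar [ 70.3  -1.9 -56. ]
Rfar [ 55.7 122.2 -56.8]
Mnear [ 11.5  60.3 -57. ]
tray xy tcp -0.0527 0.0606 [0.4589 0.3344 0.2431] yaw -0.203 8.05 [14.83605711 -3.23738468 -6.84746185]
```

{"method": "jog_arm", "body": {
  "steps": [
    [1,[12,0,0],0],
    [1,[3,0,-20],0],
    [1,[0,0,-18],0],
    [1,[-2,30,0],0],
    [1,[-2,30,0],0],
    [1,[0,0,0],0]
  ]
}}

```text
time: 8.65
eef_pos: [0.4494, 0.2705, 0.2798]
orientation: [3.119, -0.317, -0.01]
wrist_force: [-1.2, -0.4, -0.5]
opening: -0.0001
gripper_force: 0.0
```

```bash
python3 g.py
python3 - <<'E'
from h import *
p,d=look('side');b=cv2.resize(p[200:275,295:375,::-1],None,fx=7,fy=7,interpolation=cv2.INTER_CUBIC)
cv2.imwrite('pics/c3.png',b)
E
```

```text
Lfar [ 66.  -65.9 -21.1]
Rfar [ 51.4  58.1 -20. ]
Mnear [  7.2  -3.8 -20.2]
tray xy tcp -0.0493 -0.0039 [0.4494 0.2705 0.2798] yaw -0.203 8.65 [-1.16732496 -0.42122565 -0.4575553 ]
```

View pics/c3.png

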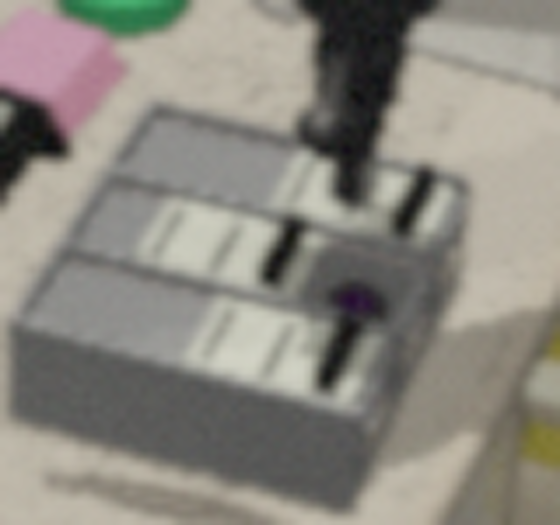

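The left ridge (340,350) and right ridge (415,200) are both at shut. The fist stands in front of the middle ridge (283,250). Now push that one open.

{"method": "jog_arm", "body": {
  "steps": [
    [1,[0,-4,20],0],
    [1,[0,0,13],0],
    [1,[0,0,4],0],
    [1,[0,0,0],0],
    [1,[6,0,0],0],
    [1,[6,0,0],0],
    [1,[6,0,0],0],
    [1,[6,0,0],0],
    [1,[6,0,0],0]
  ]
}}

```text
time: 9.6
eef_pos: [0.4828, 0.273, 0.244]
orientation: [-3.126, 0.312, 0.001]
wrist_force: [-1.4, 1.7, 1.5]
opening: -0.0001
gripper_force: 1.1
```

```bash
python3 g.py
```

```text
Lfar [ 34.1 -56.7 -56. ]
Rfar [ 19.   67.2 -56.1]
Mnear [-24.9   5.2 -56. ]
tray xy tcp -0.0171 0.0052 [0.4828 0.273  0.244 ] yaw -0.199 9.6 [-1.40447768  1.70726588  1.51990568]
```

{"method": "jog_arm", "body": {
  "steps": [
    [1,[6,0,0],0],
    [1,[5,0,0],0],
    [1,[4,0,0],0],
    [1,[3,0,0],0],
    [1,[0,0,0],0]
  ]
}}

```text
time: 10.1
eef_pos: [0.4969, 0.2704, 0.2434]
orientation: [3.124, -0.309, -0.013]
wrist_force: [-8.5, 2.9, 6.1]
opening: 0.0
gripper_force: 4.8
```

```bash
python3 g.py
```

```text
Lfar [ 19.5 -56.3 -56.9]
Rfar [  4.1  67.6 -56.4]
Mnear [-39.7   5.5 -56.3]
tray xy tcp -0.0028 0.0055 [0.4969 0.2704 0.2434] yaw -0.197 10.1 [-8.51506699  2.88726485  6.07541342]
```

{"method": "jog_arm", "body": {
  "steps": [
    [1,[3,0,0],0],
    [1,[0,0,0],0],
    [1,[-18,0,0],0],
    [1,[0,0,-30],0],
    [1,[0,0,-40],0],
    [1,[0,0,-40],0],
    [1,[0,45,-40],0],
    [1,[0,45,0],0],
    [1,[0,45,0],0],
    [1,[0,45,0],0],
    [1,[0,45,0],0],
    [1,[0,45,0],0]
  ]
}}

```text
time: 11.3
eef_pos: [0.4334, 0.0128, 0.3873]
orientation: [3.126, -0.313, 0.003]
wrist_force: [-0.1, -0.1, -0.2]
opening: 0.0002
gripper_force: 0.0
```

Run:
```python
from h import *
p,d=look('top');a=cv2.resize(p[160:255,215:315,::-1],None,fx=4,fy=4,interpolation=cv2.INTER_CUBIC)
p,d=look('side');b=cv2.resize(p[200:276,290:370,::-1],None,fx=5,fy=5,interpolation=cv2.INTER_CUBIC)
cv2.imwrite('pics/c4.png',np.hstack([a,b]))
```

```text
(no output)
```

View pics/c4.png

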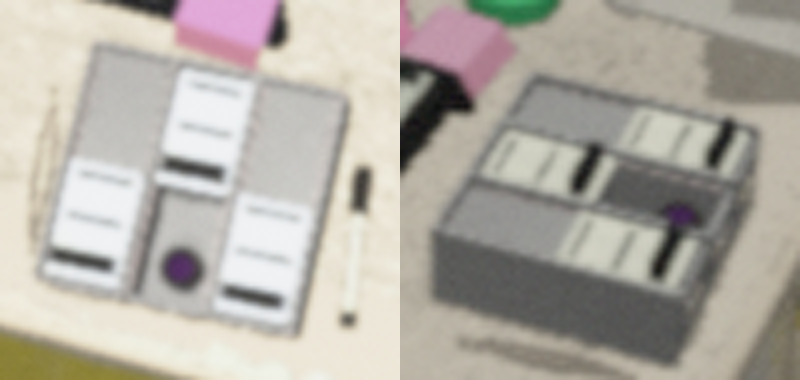

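The middle cover is fully open, with its ridge at (195,170) and the eyepiece standing at (182,268). The left and right covers are shut, with ridges at (82,260) and (253,296). Nothing around the tray has moved.

```bash
python3 -c "
from plant import robot
print(robot.sign_off())"
```

```text
the job is handed in; nothing more can be done
None
```

I pushed the middle cover, over the eyepiece, open to its stop and the left (lens can) and right (loupe) covers shut to theirs; the job is handed in at about 11 s, and no verdict was shown.

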